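# Unclamp a tested coupon and lay it out

### The arm

A 6-joint arm with a two-finger parallel gripper is mounted at the origin on the work surface. World frame = base frame: x ahead of the robot, y to its left, z up, the work surface at z = 0. Lengths are in m, angles in rad, forces in N, time in s.
With the tool pointing down it reaches from about 0.225 to 0.875 m from the base axis. Payload 3.4 kg.
Tool frame: the origin (TCP) lies at the very end of the fingers, on their centre line; the grasp point (between the pads) lies behind it (manip.grasp_offset is the z of the grasp point in the tool frame, in m); z points along the fingers, y is the line along which they close (so a half turn about z gives the same grasp; the last joint's range is limited). The gripper opens to 85 mm and grips with 20 to 120 N. Pads are 22 mm wide; open, the fingers measure 114 mm over their backs; the gripper's body (76 mm by 85 mm) begins 54 mm behind the grasp point. The pads swing forward as they close: fully open they stand 13 mm farther back than shut.
Start: joints at [-1.45, 0.276, 1.505, -0, 1.361, -0.121], TCP at [0.138, -0.558, 0.231] pointing down, gripper open.
Joint ranges: [-2.89, 2.89], [-0.75, 2.08], [0.22, 2.7], [-1.18, 4.32], [0.11, 2.71], [-2.7, 2.7]. Speed limits (rad/s): [2.57, 2.57, 3.14, 3.14, 3.14, 3.14].

### API

Orientations are given as a unit quaternion [w, x, y, z].
In Python, from rig import manip gives the robot as it stands.
- The arm moves only by the shell command python3 -m pendant 'ROWS' [FORCE]. ROWS is JSON, a list of rows, each an object of numbers: "dx", "dy", "dz": the shift along the tool's x, y, z in m; "rx", "ry", "rz": the turn, a rotation vector about the tool's x, y, z in degrees; "hand": the finger opening in m, from 0 to 0.0854. In form: [{"dx": .., "dy": .., "dz": .., "rx": .., "ry": .., "rz": .., "hand": ..}, ...]. A call has 1 to 12 rows; each row shifts and turns the commanded pose from where the row before left it, along the tool's axes as they then stand; what a row does not reach is not made up. A row lasts 1/12 s, in which the tool goes at most 41.7 mm and 7.16 degrees, less where a joint would pass 70% of its speed; a pose out of reach is approached as far as the arm can. A call is refused whole if a number of a shift passes 0.0417 or a number of a turn 7.16, either way. A call with a gripper value outside its range is refused whole. The fingers move at their own pace and stop on an object; FORCE is the grip in N (left out, the last holds). Time passes only in rows, so rows that do not move let the fingers close. It gives the time, the measured TCP pose, the force, the opening and the grip force at its end, in the units of the state.
- manip.get_state(): the state, without advancing time (a new reading comes with each control period).
- manip.get_image(name): name is "side" or "top" or "wrist"; returns a dict with "frame" (420x560x3 uint8, red, green, blue), "fx", "fy", "cx", "cy" (pixels), "position" and "attitude" of the camera in the world; the wrist camera has in their place "mount" (4x4, takes a point from camera to tool coordinates, whose origin is the TCP and whose axes are the flange's). Camera axes: x right, y up, looking along -z (the intrinsics and any distortion apply to the point x, -y, -z); pixel columns grow to the right and rows downward; lengths in m; the calibration is good to about 2 mm. The wrist camera is an equidistant fisheye: a pixel r from the principal point sees the ray r / f radians off the axis. A picture is of the moment at which its call begins: read the wrist's pose just before it. There is no depth.
- manip.sign_off(): hands the job in; it is judged then, once.
The state is a dict: "clock": time; "qpos": joint angles; "qd": joint speeds; "effort": joint torques, N m; "position": TCP position; "ee_rot": TCP orientation; "contact_force": force on the tool from outside, world axes, zero at the start; "moment": the same for the moment, N m; "width": finger opening in m; "gripper_force": force on a finger pad.
Only numpy, scipy, OpenCV 4.12 (cv2) and the standard library are available. Lean on these libraries where they do the work, as an engineer would, in place of code of your own. Each camera call takes 0.05 s, during which the arm holds its last target. There are 200 camera calls.

### The job

Swing the red clamp bar on the inclined stage well up, draw the metal coupon with the copper-coloured button lengthwise out of the channel's open end, and lay it flat, button up, across both ribs of the empty blue tray, centred and lengthwise along it. Only then swing the clamp bar fully down again. Do not touch the white measuring head, and leave everything else on the bench, including the white tray's coupon, where it stands.

Things in the scene. Friction and masses are not known exactly. Their poses are not given: they have to be found in the camera images.
- stage: aluminium stage sloping 25 degrees up away from the robot, with a channel holding the coupon. Origin in the middle of the channel's width on its floor, 120 mm above the bench. x points up the slope, y level along the channel (to the robot's left), z square to the slope. The channel is 47 mm wide and runs from y = -5 (open) to y = +74 mm (end stop), on a plinth 25 mm high reaching 50 mm in front
- channel_mouth (a point): middle of the channel floor at its open end, stage y = -5 mm. Two side rails stand beside the channel, outer faces at stage x = +-31.5 mm, tops at z = 11 mm; their lips (z = 8 to 11 mm) overhang the coupon's long edges by 3 mm, so it comes out only by sliding to stage -y. Nothing is close under the part of the coupon that sticks out here
- clamp_bar (a joint): angle of the red clamp bar, rad: 0 fully down on its stop, grows to 1.3 as its free end swings up. A stiff hinge (0.15 N m, about 1.5 N at the rod) that stays where it is left. Bar 16 mm wide (stage y = 8 to 24 mm), 8 mm thick, lying across the channel; a foot under it ends 2 mm above the coupon beside the button and blocks the button from sliding out
- clamp_hinge (a point): point on the clamp bar's hinge line, stage x = 42, y = 16, z = 20 mm; the line runs along the stage's y, on the upper side of the channel
- clamp_rod (a point): middle of the clamp bar's steel handle rod: 10 mm diameter, 46 mm long, parallel to the stage's y, sticking out to +y from the side of the bar's free end, 108 mm from the hinge line. With the bar down it is at stage x = -66, y = 47, z = 20 mm, with nothing within 25 mm of it but the bar
- coupon: aluminium test coupon, 44 mm (x) by 120 mm (y) by 6 mm (z), about 0.11 kg, with a copper-coloured button 24 mm across and 8 mm high on top at y = +37 mm. Origin at the underside's centre, z to the button side. It starts on the channel floor, axes along the stage's, origin near stage y = +5 mm: its plain end (-y) sticks about 50 mm out of the channel
- head: white measuring head, fixed: a box 50 (x) by 60 (y) by 140 mm high, underside 10 mm above this origin, a lens stub 2 mm below it; axes level, turned as the stage. Origin level 80 mm behind, 45 mm right (-y) and 45 mm above the stage's: it stands over the upper edge beside the coupon's free end, where an upright gripper would strike it; lean the gripper square to the slope. Its column is behind
- blue_tray: blue tray, fixed, empty: 168 mm (x) by 108 mm (y), walls 12 mm high and 4 mm thick, floor 4 mm. Two ribs 6 mm wide and 98 mm long run along y at x = +-30 mm; their tops are 18 mm above the bench. Origin at the centre of the underside, on the bench.
- white_tray: white tray of the same make and size, fixed; the old coupon lies across its ribs. It may be on either side of the blue tray.
- old_coupon: another coupon of the same size with a grey button, to be left alone; origin at the centre of its underside
- tin_cup: small open brass cup, 56 mm across, 38 mm high, in front of the stage; leave alone; origin at the underside's centre
- weight: brass laboratory weight, 32 mm across, 44 mm high; leave alone; origin at the underside's centre
- wash_bottle: white plastic bottle with red cap, 60 mm across, 150 mm high; leave alone; origin at the underside's centre
- beaker: glass beaker, 72 mm across, 90 mm high; leave alone; origin at the underside's centre
- sample_jar: amber jar with black cap, 56 mm across, 70 mm high, to the left of the stage; leave alone; origin at the underside's centre
- spatula: spatula 160 mm long lying on the bench, handle to its -x; leave alone; origin on the bench under its middle
There are look-alikes about, which are no part of the job. What is shaped like the coupon but purple is not meant. There is more than one size of the blue_tray; the job needs the larger.

How it is judged:
On the way, in this order (a step that is already met when the one before it is completed fails the run):
1. the clamp bar is swung well up, the coupon still in its channel (value of joint clamp_bar above 0.6 rad and y of coupon in the frame of stage above -0.03 m), for 0.2 s.
2. the coupon has been drawn lengthwise out of the open end of the channel (y of coupon in the frame of stage below -0.066 m), for 0.1 s.
3. the coupon lies on the blue tray's ribs, let go, the clamp bar still up (horizontal distance between coupon and blue_tray below 0.02 m and z of coupon in the frame of blue_tray between 0.015 and 0.022 m and angle between coupon's own z axis and vertical below 0.08 rad and contact force between coupon and the fingers below 0.05 N and value of joint clamp_bar above 0.3 rad), for 0.2 s.
4. the clamp bar is down again (value of joint clamp_bar below 0.08 rad), for 0.2 s.
At the end, for the whole second after the job is handed in: The coupon lies at rest, button up and flat (within 0.08 rad), on both ribs of the blue tray, its centre within 20 mm of the tray's centre and its length within 0.2 rad of the tray's length; the clamp bar is down (below 0.08 rad) (horizontal distance between coupon and blue_tray below 0.02 m and z of coupon in the frame of blue_tray between 0.015 and 0.022 m and angle between coupon's own z axis and vertical below 0.08 rad and angle between the y axis of coupon and the x axis of blue_tray, either way round below 0.2 rad and linear speed of coupon below 0.02 m/s and value of joint clamp_bar below 0.08 rad); the robot touches nothing.
It fails at once if the measuring head is struck (over 3 N) (contact force between head and the arm above 3 N or contact force between head and the fingers above 3 N or contact force between head and coupon above 3 N).
It fails at once if a bystander is moved more than 20 mm or the old coupon more than 10 mm (distance of old_coupon from where it was at the start of the episode above 0.01 m or distance of any of tin_cup, weight, wash_bottle, beaker, sample_jar, spatula from where it was at the start of the episode above 0.02 m).
It fails at once if a bystander is knocked over (angle between any of tin_cup, weight, wash_bottle, beaker, sample_jar's own z axis and vertical above 0.5 rad).
It also fails if it takes over 72 s, if anything falls off the work surface, if the arm or the gripper's body presses on something with over 40 N, if the wrist force passes 120 N, or if a joint passes its speed limit or range.

## Working session

There is one attempt and no reset: what is moved stays moved. The work goes in short steps, Python scripts to look and compute and a shell command to move; the robot and the scene stay as the last step left them, time stands still between calls to the robot, and variables do not carry over. Pictures are saved under pics/ and viewed, at most 10 in all, crops included, and the job is handed in when it is done.

```bash
ls; mkdir -p pics
cat > h.py <<'E'
import numpy as np,cv2,json
from rig import manip
from scipy.spatial.transform import Rotation as R
def rot(q): q=np.array(q); return R.from_quat(q[[1,2,3,0]]) 
def cam(d):
    a=np.array(d["attitude"],float)
    M=a if a.shape==(3,3) else rot(a).as_matrix()
    return M,np.array(d["position"])
E
python3 - <<'E'
from h import *
out={}
for n in("side","top"):
    d=manip.get_image(n); cv2.imwrite(f"pics/{n}0.png",d["frame"][:,:,::-1])
    c={k:(v.tolist() if hasattr(v,'tolist') else v) for k,v in d.items() if k!="frame"}; print(n,c); out[n]=c
json.dump(out,open("cams.json","w"))
print(manip.get_state(), manip.grasp_offset)
E
```

```text
pics
side {'fx': 443.1728462102652, 'fy': 443.1728462102652, 'cx': 277.8316594191712, 'cy': 206.55839076492566, 'position': [-0.0543609193637293, 0.6530795648329986, 0.6449067340314916], 'attitude': [-0.3316267235448321, -0.18802379158435348, 0.45284463459085045, 0.8059792224067828]}
top {'fx': 533.099920340156, 'fy': 533.099920340156, 'cx': 276.60905658455476, 'cy': 207.5186268833723, 'position': [0.34241232496734575, 0.05181535890249794, 1.3491486835332438], 'attitude': [-0.7020661021315371, -0.049623574783405414, 0.06388559838518994, 0.707502169171595]}
{'clock': 0.1, 'qpos': array([-1.45001153e+00,  2.76537034e-01,  1.50597643e+00,  1.56999644e-05,
        1.36070594e+00, -1.21033944e-01]), 'qd': array([-0.00039447, -0.00115608, -0.00202704,  0.0002992 , -0.00021016,
        0.00071399]), 'effort': array([ 1.18275115e-03, -4.17699730e+01, -2.46404743e+01, -2.31650183e-04,
        5.81031956e-03,  3.18973093e-06]), 'position': array([ 0.13762054, -0.55781851,  0.2305352 ]), 'ee_rot': array([-8.13375412e-04,  9.92699233e-01,  1.20613315e-01,  7.77736973e-06]), 'contact_force': array([-0.03595006, -0.04717611,  0.43901833]), 'moment': array([-0.00763185,  0.02467785, -0.00112747]), 'gripper_force': 0.0, 'width': 0.08530544271485158} -0.0187
```

View pics/top0.png

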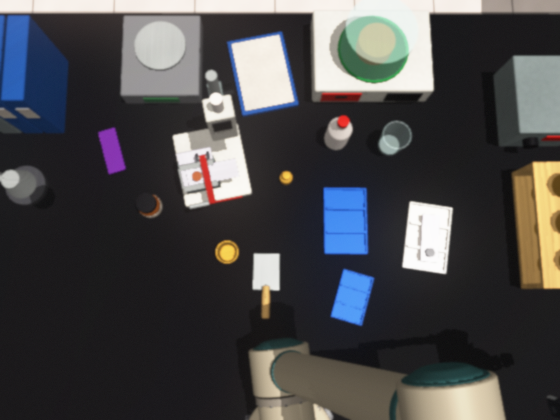

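View pics/side0.png

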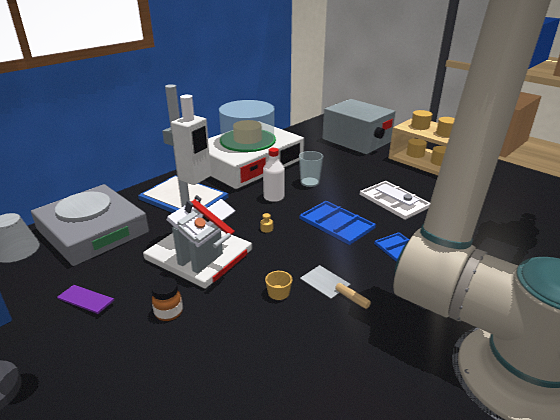

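Run:
```python
import cv2,numpy as np
t=cv2.imread('pics/top0.png');s=cv2.imread('pics/side0.png')
a=cv2.resize(t[120:215,170:255],None,fx=6,fy=6,interpolation=cv2.INTER_CUBIC)[:, :]
a=cv2.resize(t[125:213,168:254],(430,440),interpolation=cv2.INTER_CUBIC)
b=cv2.resize(s[188:288,140:256],(370*1,319),interpolation=cv2.INTER_CUBIC)
c=cv2.resize(t[180:262,315:375],(204,279),interpolation=cv2.INTER_CUBIC)
o=np.zeros((600,800,3),np.uint8); o[:440,:430]=a; o[:319,430:]=b; o[320:599,430:634]=c
cv2.imwrite('pics/c1.png',o)
b=cv2.resize(s[185:285,142:256],(798,700),interpolation=cv2.INTER_CUBIC)[:600]
cv2.imwrite('pics/c2.png',b)
```

```text
(no output)
```

View pics/c1.png

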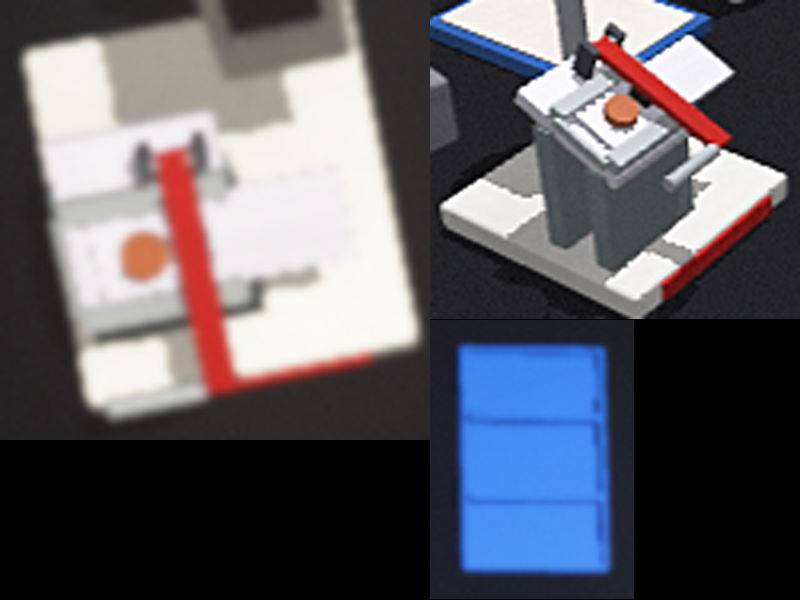

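View pics/c2.png

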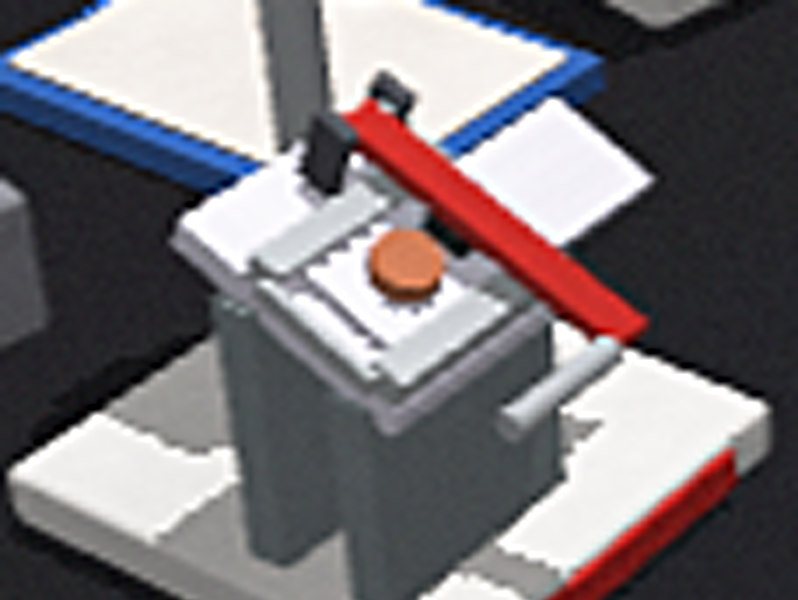

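```bash
cat >> h.py <<'E'
C=json.load(open("cams.json"))
def proj(n,P):
    c=C[n];M,p=cam(c); q=(np.atleast_2d(P)-p)@M
    return np.c_[c["cx"]+c["fx"]*q[:,0]/-q[:,2], c["cy"]+c["fy"]*q[:,1]/q[:,2]]
def stR(yaw): return R.from_euler('z',yaw)*R.from_euler('y',-25,degrees=True)
E
cat > fit.py <<'E'
from h import *
from scipy.optimize import least_squares
f=lambda s,ox,oy:(lambda u,v:((u+.5)/s-.5+ox,(v+.5)/s-.5+oy))
ft=f(5,168,125); fs=f(7,142,185)
# (cam,pixel,stage pt mm, coupon?)
obs=[("top",ft(145,257),(0,37,14),1),("top",ft(157,402),(-66,47,20),0),("top",ft(340,170),(22,-60,6),1),("top",ft(355,262),(-22,-60,6),1),
("top",ft(222,389),(-66,16,24),0),
("side",fs(408,250),(0,37,14),1),("side",fs(612,345),(-66,24,20),0),("side",fs(514,418),(-66,69,20),0),("side",fs(555,97),(22,-60,6),1),("side",fs(653,180),(-22,-60,6),1)]
def res(p,full=True):
    r=[]
    for n,px,P,c in obs:
        P=np.array(P)/1e3+np.array([0,p[3]*c,0])
        W=stR(p[2]).apply(P)+[p[0],p[1],.120]
        r.append(proj(n,W)[0]-px)
    return np.array(r).ravel()
s=least_squares(res,[.45,.15,.2,.005],x_scale=[.1,.1,.1,.01],loss="soft_l1")
print("stage",s.x); print(res(s.x).reshape(-1,2).round(1))
p=s.x
for n in("top","side"):
    k=[o[0]==n for o in obs]
# tray
g=f(3.4,315,180); tp=[g(*q) for q in[(29,26),(175,26),(179,251),(32,252)]]
lo=[(84,54),(84,-54),(-84,-54),(-84,54)]
def rt(p):
    W=R.from_euler('z',p[2]).apply([(a/1e3,b/1e3,.012) for a,b in lo])+[p[0],p[1],0]
    return (proj("top",W)-tp).ravel()
t=least_squares(rt,[.35,-.1,0]);print("tray",t.x,rt(t.x).reshape(-1,2).round(1))
json.dump({"st":s.x.tolist(),"tr":t.x.tolist()},open("pose.json","w"))
E
python3 fit.py
```

```text
stage [0.62890243 0.17372517 0.18633795 0.00454714]
[[-0.7 -0.2]
 [ 0.4 -1.2]
 [-0.5 -0.2]
 [-0.  -0.5]
 [ 0.4 -0.6]
 [ 0.4  1. ]
 [ 0.1  1.7]
 [-0.1  1.9]
 [ 0.8 -0.2]
 [ 0.8 -0.1]]
tray [ 0.52556973 -0.150009   -0.01111187] [[ 0.4  0.3]
 [-0.6  0.5]
 [-0.1 -0.1]
 [ 0.3 -0.6]]
```

```bash
cat >> h.py <<'E'
try: PO=json.load(open("pose.json"))
except Exception: PO=None
def S(x,y,z):  # stage mm -> world
    s=PO["st"]; return stR(s[2]).apply(np.array([x,y,z])/1e3)+[s[0],s[1],.120]
def SR(lean=0): # tool x=stage y, y=stage x, z=-stage z ; lean deg about stage y (+ = body away from robot)
    return stR(PO["st"][2])*R.from_euler('y',lean,degrees=True)*R.from_matrix(np.array([[0,1,0],[1,0,0],[0,0,-1.]]))
def H(p,r): T=np.eye(4);T[:3,:3]=r.as_matrix();T[:3,3]=p;return T
def cur():
    s=manip.get_state(); return H(s["position"],rot(s["ee_rot"]))
def row(A,B,n):
    from scipy.linalg import logm,expm
    D=np.real(expm(logm(np.linalg.inv(A)@B)/n)); t=D[:3,3]; r=R.from_matrix(D[:3,:3]).as_rotvec(degrees=True)
    print(n,"x",json.dumps(dict(zip(["dx","dy","dz","rx","ry","rz"],[*t.round(4),*r.round(2)]))))
    return B
def insS(T): # tool pos in stage mm
    s=PO["st"]; return (stR(s[2]).inv().apply(T[:3,3]-[s[0],s[1],.120])*1e3).round(1)
E
python3 - <<'E'
from h import *
A=cur(); B=H(S(-66,55,75),SR()); print(B.round(3)); row(A,B,24)
print("rod",S(-66,47,20),"head",S(0,0,0)+R.from_euler('z',PO["st"][2]).apply([.08,-.045,.045]))
E
```

```text
[[-0.185  0.891  0.415  0.529]
 [ 0.983  0.168  0.078  0.211]
 [-0.     0.423 -0.906  0.16 ]
 [ 0.     0.     0.     1.   ]]
24 x {"dx": 0.0388, "dy": -0.0062, "dz": 0.004, "rx": -0.84, "ry": 0.78, "rz": -3.56}
rod [0.55310824 0.20726401 0.11023335] head [0.71585434 0.14432507 0.165     ]
```

```bash
python3 -m pendant '[{"dx":0.0388,"dy":-0.0062,"dz":0.004,"rx":-0.84,"ry":0.78,"rz":-3.56,"hand":0.045},{"dx":0.0388,"dy":-0.0062,"dz":0.004,"rx":-0.84,"ry":0.78,"rz":-3.56},{"dx":0.0388,"dy":-0.0062,"dz":0.004,"rx":-0.84,"ry":0.78,"rz":-3.56},{"dx":0.0388,"dy":-0.0062,"dz":0.004,"rx":-0.84,"ry":0.78,"rz":-3.56},{"dx":0.0388,"dy":-0.0062,"dz":0.004,"rx":-0.84,"ry":0.78,"rz":-3.56},{"dx":0.0388,"dy":-0.0062,"dz":0.004,"rx":-0.84,"ry":0.78,"rz":-3.56},{"dx":0.0388,"dy":-0.0062,"dz":0.004,"rx":-0.84,"ry":0.78,"rz":-3.56},{"dx":0.0388,"dy":-0.0062,"dz":0.004,"rx":-0.84,"ry":0.78,"rz":-3.56},{"dx":0.0388,"dy":-0.0062,"dz":0.004,"rx":-0.84,"ry":0.78,"rz":-3.56},{"dx":0.0388,"dy":-0.0062,"dz":0.004,"rx":-0.84,"ry":0.78,"rz":-3.56},{"dx":0.0388,"dy":-0.0062,"dz":0.004,"rx":-0.84,"ry":0.78,"rz":-3.56},{"dx":0.0388,"dy":-0.0062,"dz":0.004,"rx":-0.84,"ry":0.78,"rz":-3.56}]' 20
python3 - <<'E'
from h import *
A=cur(); B=H(S(-66,55,75),SR()); print(manip.get_state()["qpos"].round(2));row(A,B,12)
E
```

```text
[-1.45  0.28  1.51  0.    1.36 -0.12]
12 x {"dx": 0.0771, "dy": -0.0148, "dz": 0.0076, "rx": -1.67, "ry": 1.57, "rz": -7.11}invalid input
```

```bash
python3 -m pendant '[{"dx":0.0388,"dy":-0.0062,"dz":0.004,"rx":-0.84,"ry":0.78,"rz":-3.56,"hand":0.045}]' 20;echo; python3 -m pendant '[{"dx":0.0388,"dy":-0.0062,"dz":0.004,"rx":-0.84,"ry":0.78,"rz":-3.56}]'; echo; python3 -m pendant --help
```

```text
clock: 0.18
position: [0.1699, -0.5465, 0.2271]
ee_rot: [0.008, 0.989, 0.149, 0.005]
contact_force: [1.0, -1.1, 1.0]
width: 0.0753
gripper_force: 0.0

invalid input
invalid input: not JSON, or not a number
```

```bash
python3 -m pendant '[{"dx":0.0388,"dy":-0.0062,"dz":0.004,"rx":-0.84,"ry":0.78,"rz":-3.56,"hand":0.045},{"dx":0.0388,"dy":-0.0062,"dz":0.004,"rx":-0.84,"ry":0.78,"rz":-3.56,"hand":0.045},{"dx":0.0388,"dy":-0.0062,"dz":0.004,"rx":-0.84,"ry":0.78,"rz":-3.56,"hand":0.045},{"dx":0.0388,"dy":-0.0062,"dz":0.004,"rx":-0.84,"ry":0.78,"rz":-3.56,"hand":0.045},{"dx":0.0388,"dy":-0.0062,"dz":0.004,"rx":-0.84,"ry":0.78,"rz":-3.56,"hand":0.045},{"dx":0.0388,"dy":-0.0062,"dz":0.004,"rx":-0.84,"ry":0.78,"rz":-3.56,"hand":0.045},{"dx":0.0388,"dy":-0.0062,"dz":0.004,"rx":-0.84,"ry":0.78,"rz":-3.56,"hand":0.045},{"dx":0.0388,"dy":-0.0062,"dz":0.004,"rx":-0.84,"ry":0.78,"rz":-3.56,"hand":0.045},{"dx":0.0388,"dy":-0.0062,"dz":0.004,"rx":-0.84,"ry":0.78,"rz":-3.56,"hand":0.045},{"dx":0.0388,"dy":-0.0062,"dz":0.004,"rx":-0.84,"ry":0.78,"rz":-3.56,"hand":0.045},{"dx":0.0388,"dy":-0.0062,"dz":0.004,"rx":-0.84,"ry":0.78,"rz":-3.56,"hand":0.045}]' 20; echo
python3 - <<'E'
from h import *
A=cur(); B=H(S(-66,55,75),SR()); print(manip.get_state()["qpos"].round(2));row(A,B,12)
E
```

```text
clock: 1.1
position: [0.4816, -0.2464, 0.2009]
ee_rot: [0.076, 0.873, 0.473, 0.09]
contact_force: [0.9, -0.7, -0.8]
width: 0.0453
gripper_force: 0.0

[-0.67  0.13  1.8   0.13  1.   -0.15]
12 x {"dx": 0.0386, "dy": -0.0062, "dz": 0.004, "rx": -0.83, "ry": 0.79, "rz": -3.53}
```

```bash
python3 -m pendant '[{"dx":0.0386,"dy":-0.0062,"dz":0.004,"rx":-0.83,"ry":0.79,"rz":-3.53,"hand":0.045},{"dx":0.0386,"dy":-0.0062,"dz":0.004,"rx":-0.83,"ry":0.79,"rz":-3.53,"hand":0.045},{"dx":0.0386,"dy":-0.0062,"dz":0.004,"rx":-0.83,"ry":0.79,"rz":-3.53,"hand":0.045},{"dx":0.0386,"dy":-0.0062,"dz":0.004,"rx":-0.83,"ry":0.79,"rz":-3.53,"hand":0.045},{"dx":0.0386,"dy":-0.0062,"dz":0.004,"rx":-0.83,"ry":0.79,"rz":-3.53,"hand":0.045},{"dx":0.0386,"dy":-0.0062,"dz":0.004,"rx":-0.83,"ry":0.79,"rz":-3.53,"hand":0.045},{"dx":0.0386,"dy":-0.0062,"dz":0.004,"rx":-0.83,"ry":0.79,"rz":-3.53,"hand":0.045},{"dx":0.0386,"dy":-0.0062,"dz":0.004,"rx":-0.83,"ry":0.79,"rz":-3.53,"hand":0.045},{"dx":0.0386,"dy":-0.0062,"dz":0.004,"rx":-0.83,"ry":0.79,"rz":-3.53,"hand":0.045},{"dx":0.0386,"dy":-0.0062,"dz":0.004,"rx":-0.83,"ry":0.79,"rz":-3.53,"hand":0.045},{"dx":0.0386,"dy":-0.0062,"dz":0.004,"rx":-0.83,"ry":0.79,"rz":-3.53,"hand":0.045},{"dx":0.0386,"dy":-0.0062,"dz":0.004,"rx":-0.83,"ry":0.79,"rz":-3.53,"hand":0.045}]'; echo
python3 - <<'E'
from h import *
A=cur(); print(insS(A),manip.get_state()["qpos"].round(2));B=H(S(-66,55,75),SR());row(A,B,1)
d=manip.get_image("wrist"); cv2.imwrite("pics/w1.png",d["frame"][:,:,::-1]); print({k:v for k,v in d.items() if k!="frame"})
E
```

```text
clock: 2.1
position: [0.5292, 0.2107, 0.1597]
ee_rot: [0.138, 0.624, 0.751, 0.166]
contact_force: [0.1, -0.1, -0.2]
width: 0.0454
gripper_force: 0.0

[-65.8  54.8  74.5] [ 0.28  0.14  1.98 -0.07  0.59  0.15]
1 x {"dx": 0.0002, "dy": -0.0002, "dz": -0.0005, "rx": -0.01, "ry": 0.04, "rz": -0.05}
{'fx': 325.19226210127806, 'fy': 325.19226210127806, 'cx': 276.0133180331537, 'cy': 212.9361490746327, 'mount': array([[ 7.63053278e-04,  9.49613839e-01,  3.13421402e-01,
         8.10189159e-02],
       [ 9.99999504e-01, -9.25025240e-04,  3.68079106e-04,
         5.48244576e-04],
       [ 6.39455721e-04,  3.13420966e-01, -9.49614074e-01,
        -1.42301380e-01],
       [ 0.00000000e+00,  0.00000000e+00,  0.00000000e+00,
         1.00000000e+00]])}
```

View pics/w1.png

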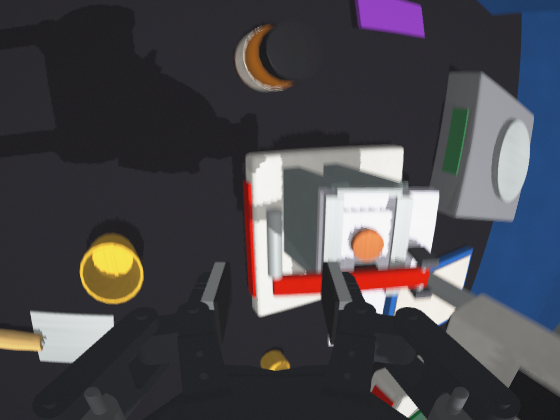

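```bash
cat >> h.py <<'E'
def wray(T,M,px,f=325.19226,c=(276.0133,212.9361)):
    u,v=px[0]-c[0],px[1]-c[1]; r=np.hypot(u,v); th=r/f; s=np.sin(th)/max(r,1e-9)
    d=np.array([u*s,-v*s,-np.cos(th)]); W=T@M
    return W[:3,3],W[:3,:3]@d
def hitS(T,M,px,z): # intersect with stage plane z mm -> stage mm
    s=PO["st"];o,d=wray(T,M,px); Q=stR(s[2]).inv(); o=Q.apply(o-[s[0],s[1],.12])*1e3; d=Q.apply(d)
    return (o+d*(z-o[2])/d[2]).round(1)
E
python3 - <<'E'
from h import *
T=cur(); d=manip.get_image("wrist")["mount"]
for n,px,z in[("rod tip",(275,209),20),("rod base",(277,277),20),("button",(368,243),14),("hinge end bar",(428,277),24)]: print(n,hitS(T,d,px,z))
E
```

```text
rod tip [-69.2  79.4  20. ]
rod base [-67.7  30.4  20. ]
button [-4.5 53.2 14. ]
hinge end bar [42.8 29.3 24. ]
```

Run:
```python
from h import *
T=cur(); d=manip.get_image("wrist")["mount"];print(insS(T),d.round(3)); print(insS(T@d)); s=PO["st"]
print((stR(s[2]).inv().as_matrix()@T[:3,:3]).round(3)); o,r=wray(T,d,(276,212.9)); print(stR(s[2]).inv().apply(r))
```

```text
[-68.8  57.5  74. ] [[ 0.001  0.95   0.313  0.081]
 [ 1.    -0.001  0.     0.001]
 [ 0.001  0.313 -0.95  -0.142]
 [ 0.     0.     0.     1.   ]]
[-67.7 138.3 216.5]
[[-0.003  1.    -0.005]
 [ 1.     0.003  0.002]
 [ 0.002 -0.005 -1.   ]]
[-0.00437034 -0.31143897 -0.95025611]
```

```bash
python3 -m pendant '[{"dx":0,"dy":0,"dz":0,"rx":0,"ry":0,"rz":0,"hand":0.045},{"dx":0,"dy":0,"dz":0,"rx":0,"ry":0,"rz":0,"hand":0.045}]'; echo
python3 - <<'E'
from h import *
T=cur(); print(insS(T)); I=manip.get_image("wrist");d=I["mount"]; print(insS(cur()))
f=I["frame"].astype(int)
m=((f[:,:,0]-f[:,:,2]>70)&(f[:,:,1]-f[:,:,2]>25)&(f[:,:,1]<150)).astype(np.uint8); m[:190]=0;m[:,:330]=0;m[:,410:]=0;m[270:]=0
ys,xs=np.nonzero(m);print("button",xs.mean(),ys.mean(),len(xs),hitS(T,d,(xs.mean(),ys.mean()),13))
cv2.imwrite("pics/w2.png",cv2.resize(I["frame"][180:330,230:440,::-1],(798,570),interpolation=cv2.INTER_CUBIC))
row(cur(),H(S(-66,55,75),SR()),1)
E
```

```text
clock: 2.42
position: [0.5301, 0.2079, 0.1601]
ee_rot: [0.138, 0.625, 0.75, 0.166]
contact_force: [0.2, 0.4, 0.6]
width: 0.045
gripper_force: 0.0

[-65.3  51.9  74.7]
[-65.2  51.5  74.8]
button 367.08762886597935 245.61855670103094 582 [-0.8 40.9 13. ]
1 x {"dx": 0.0035, "dy": -0.0009, "dz": -0.0002, "rx": -0.04, "ry": 0.15, "rz": -0.32}
```

View pics/w2.png

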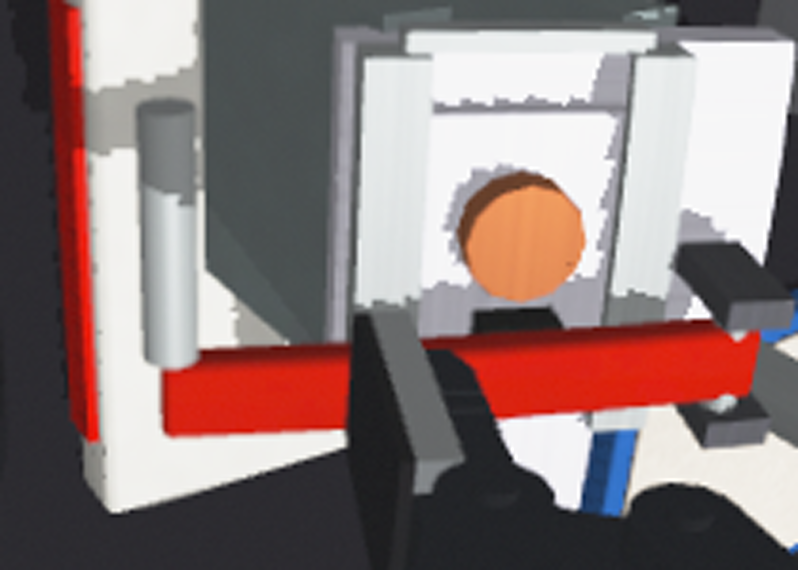

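```bash
python3 -m pendant '[{"dx":0.0035,"dy":-0.001,"dz":0,"rx":0,"ry":0.15,"rz":-0.3,"hand":0.026},{"dx":0,"dy":0,"dz":0.02,"rx":0,"ry":0,"rz":0,"hand":0.026},{"dx":0,"dy":0,"dz":0.02,"rx":0,"ry":0,"rz":0,"hand":0.026},{"dx":0,"dy":0,"dz":0.014,"rx":0,"ry":0,"rz":0,"hand":0.026},{"dx":0,"dy":0,"dz":0.012,"rx":0,"ry":0,"rz":0,"hand":0.026},{"dx":0,"dy":0,"dz":0,"rx":0,"ry":0,"rz":0,"hand":0.026},{"dx":0,"dy":0,"dz":0,"rx":0,"ry":0,"rz":0,"hand":0.0},{"dx":0,"dy":0,"dz":0,"rx":0,"ry":0,"rz":0,"hand":0.0},{"dx":0,"dy":0,"dz":0,"rx":0,"ry":0,"rz":0,"hand":0.0},{"dx":0,"dy":0,"dz":0,"rx":0,"ry":0,"rz":0,"hand":0.0}]' 20; echo
python3 - <<'E'
from h import *
print(insS(cur()))
E
```

```text
clock: 3.3
position: [0.5552, 0.2165, 0.1002]
ee_rot: [0.138, 0.623, 0.752, 0.166]
contact_force: [2.0, -5.3, -1.4]
width: 0.0094
gripper_force: 19.9

[-66.8  55.6   9.3]
```

```bash
python3 -m pendant '[{"dx":0,"dy":-0.0005,"dz":-0.0081,"rx":4.3,"ry":0,"rz":0,"hand":0.0},{"dx":0,"dy":-0.0005,"dz":-0.0081,"rx":4.3,"ry":0,"rz":0,"hand":0.0},{"dx":0,"dy":-0.0005,"dz":-0.0081,"rx":4.3,"ry":0,"rz":0,"hand":0.0},{"dx":0,"dy":-0.0005,"dz":-0.0081,"rx":4.3,"ry":0,"rz":0,"hand":0.0}]' 20; echo
python3 - <<'E'
from h import *
print(insS(cur()))
E
```

```text
clock: 3.63
position: [0.5429, 0.214, 0.131]
ee_rot: [0.043, 0.636, 0.769, 0.05]
contact_force: [1.7, -3.2, -4.2]
width: 0.009
gripper_force: 20.8

[-65.2  55.5  42.5]
```

Forces are small; continue the arc.

```bash
python3 -m pendant '[{"dx":0,"dy":-0.0005,"dz":-0.0081,"rx":4.3,"ry":0,"rz":0,"hand":0.0},{"dx":0,"dy":-0.0005,"dz":-0.0081,"rx":4.3,"ry":0,"rz":0,"hand":0.0},{"dx":0,"dy":-0.0005,"dz":-0.0081,"rx":4.3,"ry":0,"rz":0,"hand":0.0},{"dx":0,"dy":-0.0005,"dz":-0.0081,"rx":4.3,"ry":0,"rz":0,"hand":0.0},{"dx":0,"dy":-0.0005,"dz":-0.0081,"rx":4.3,"ry":0,"rz":0,"hand":0.0},{"dx":0,"dy":-0.0005,"dz":-0.0081,"rx":4.3,"ry":0,"rz":0,"hand":0.0},{"dx":0,"dy":-0.0005,"dz":-0.0081,"rx":4.3,"ry":0,"rz":0,"hand":0.0},{"dx":0,"dy":-0.0005,"dz":-0.0081,"rx":4.3,"ry":0,"rz":0,"hand":0.0},{"dx":0,"dy":-0.0005,"dz":-0.0081,"rx":4.3,"ry":0,"rz":0,"hand":0.0},{"dx":0,"dy":0,"dz":0,"rx":0,"ry":0,"rz":0,"hand":0.0},{"dx":0,"dy":0,"dz":0,"rx":0,"ry":0,"rz":0,"hand":0.026},{"dx":0,"dy":0,"dz":0,"rx":0,"ry":0,"rz":0,"hand":0.026}]' 20; echo
python3 - <<'E'
from h import *
A=cur();print(insS(A),manip.get_state()["qpos"].round(2))
B=A.copy(); B[:3,3]-=A[:3,2]*.06
C=H(S(-10,-46,70),SR()); 
# via: retreat 60, then toward coupon
print(insS(B)); 
for n in (12,18,24): row(B,C,n)
E
```

```text
clock: 4.63
position: [0.5515, 0.2169, 0.2008]
ee_rot: [-0.17, 0.615, 0.743, -0.204]
contact_force: [0.0, 0.0, 0.4]
width: 0.0263
gripper_force: 0.0

[-27.5  56.7 102. ] [0.24 0.63 1.12 0.03 1.93 0.05]
[ 22.1  56.7 135.7]
12 x {"dx": -0.0086, "dy": 0.0005, "dz": 0.0063, "rx": -4.65, "ry": -0.0, "rz": 0.01}
18 x {"dx": -0.0057, "dy": 0.0002, "dz": 0.0042, "rx": -3.1, "ry": -0.0, "rz": 0.01}
24 x {"dx": -0.0043, "dy": 0.0002, "dz": 0.0032, "rx": -2.33, "ry": -0.0, "rz": 0.0}
```

Run:
```python
from h import *
A=cur();B=A.copy(); B[:3,3]-=A[:3,2]*.04;print(insS(B))
C1=H(S(-70,50,150),SR());C2=H(S(-50,-44,110),SR());C3=H(S(-0.5,-44,50),SR())
row(B,C1,9);row(C1,C2,4);row(C2,C3,4)
```

```text
[  5.6  56.7 124.5]
9 x {"dx": -0.0007, "dy": -0.009, "dz": 0.002, "rx": -6.2, "ry": -0.01, "rz": 0.01}
4 x {"dx": -0.0235, "dy": 0.005, "dz": 0.01, "rx": 0.0, "ry": -0.0, "rz": -0.0}
4 x {"dx": 0.0, "dy": 0.0124, "dz": 0.015, "rx": 0.0, "ry": -0.0, "rz": -0.0}
```

```bash
python3 -m pendant '[{"dx":0,"dy":0,"dz":-0.02,"rx":0,"ry":0,"rz":0,"hand":0.026},{"dx":0,"dy":0,"dz":-0.03,"rx":0,"ry":0,"rz":0,"hand":0.026},{"dx":0,"dy":0,"dz":-0.03,"rx":0,"ry":0,"rz":0,"hand":0.026},{"dx":0,"dy":-0.009,"dz":-0.01,"rx":-6.2,"ry":0,"rz":0,"hand":0.026},{"dx":0,"dy":-0.009,"dz":0.002,"rx":-6.2,"ry":0,"rz":0,"hand":0.026},{"dx":0,"dy":-0.009,"dz":0.002,"rx":-6.2,"ry":0,"rz":0,"hand":0.026},{"dx":0,"dy":-0.009,"dz":0.002,"rx":-6.2,"ry":0,"rz":0,"hand":0.026},{"dx":0,"dy":-0.009,"dz":0.002,"rx":-6.2,"ry":0,"rz":0,"hand":0.026},{"dx":0,"dy":-0.009,"dz":0.002,"rx":-6.2,"ry":0,"rz":0,"hand":0.026},{"dx":0,"dy":-0.009,"dz":0.002,"rx":-6.2,"ry":0,"rz":0,"hand":0.026},{"dx":0,"dy":-0.009,"dz":0.002,"rx":-6.2,"ry":0,"rz":0,"hand":0.026},{"dx":0,"dy":-0.009,"dz":0.002,"rx":-6.2,"ry":0,"rz":0,"hand":0.026}]' 20; echo
python3 - <<'E'
from h import *
A=cur();print(insS(A),manip.get_state()["qpos"].round(2))
C2=H(S(-60,-44,130),SR());C3=H(S(-0.5,-44,50),SR())
row(A,C2,5);row(C2,C3,4)
E
```

```text
clock: 5.63
position: [0.5189, 0.2108, 0.2738]
ee_rot: [0.14, 0.622, 0.751, 0.171]
contact_force: [0.9, -0.3, -0.3]
width: 0.0257
gripper_force: 0.0

[-26.7  56.8 182.1] [ 0.29  0.01  1.81 -0.05  0.88  0.13]
5 x {"dx": -0.0202, "dy": -0.0067, "dz": 0.0104, "rx": 0.1, "ry": -0.03, "rz": 0.01}
4 x {"dx": -0.0, "dy": 0.0149, "dz": 0.02, "rx": 0.0, "ry": -0.0, "rz": -0.0}
```

```bash
python3 -m pendant '[{"dx":-0.02,"dy":-0.0067,"dz":0,"rx":0,"ry":0,"rz":0,"hand":0.06},{"dx":-0.02,"dy":-0.0067,"dz":0.008,"rx":0,"ry":0,"rz":0,"hand":0.06},{"dx":-0.02,"dy":-0.0067,"dz":0.014,"rx":0,"ry":0,"rz":0,"hand":0.06},{"dx":-0.02,"dy":-0.0067,"dz":0.015,"rx":0,"ry":0,"rz":0,"hand":0.06},{"dx":-0.021,"dy":-0.0067,"dz":0.015,"rx":0,"ry":0,"rz":0,"hand":0.06},{"dx":0,"dy":0.0149,"dz":0.02,"rx":0,"ry":0,"rz":0,"hand":0.06},{"dx":0,"dy":0.0149,"dz":0.02,"rx":0,"ry":0,"rz":0,"hand":0.06},{"dx":0,"dy":0.0149,"dz":0.02,"rx":0,"ry":0,"rz":0,"hand":0.06},{"dx":0,"dy":0.0149,"dz":0.01,"rx":0,"ry":0,"rz":0,"hand":0.06},{"dx":0,"dy":0,"dz":0,"rx":0,"ry":0,"rz":0,"hand":0.06},{"dx":0,"dy":0,"dz":0,"rx":0,"ry":0,"rz":0,"hand":0.06},{"dx":0,"dy":0,"dz":0,"rx":0,"ry":0,"rz":0,"hand":0.06}]' 20; echo
python3 - <<'E'
from h import *
A=cur();print(insS(A),manip.get_state()["qpos"].round(2))
C3=H(S(-0.5,-44,-9),SR())
row(A,C3,1)
d=manip.get_image("wrist"); cv2.imwrite("pics/w3.png",d["frame"][:,:,::-1])
d=manip.get_image("side"); s=cv2.resize(d["frame"][80:290,120:330,::-1],(560,560),interpolation=cv2.INTER_CUBIC); cv2.imwrite("pics/s3.png",s)
E
```

```text
clock: 6.63
position: [0.611, 0.1253, 0.1718]
ee_rot: [0.137, 0.623, 0.752, 0.166]
contact_force: [-0.2, -0.9, -0.3]
width: 0.0601
gripper_force: 0.0

[ -2.2 -44.2  58.2] [ 0.06  0.2   1.87  0.09  0.65 -0.19]
1 x {"dx": 0.0001, "dy": 0.0019, "dz": 0.0672, "rx": -0.14, "ry": -0.07, "rz": 0.1}
```

View pics/w3.png

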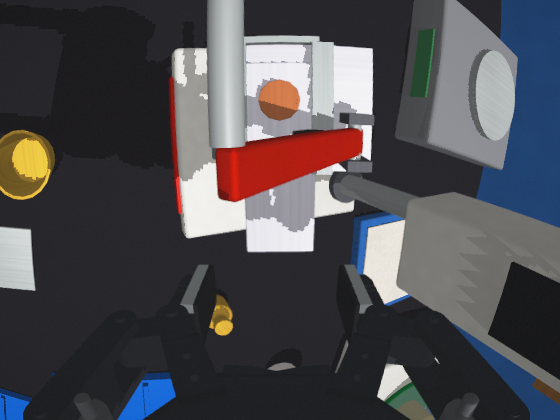

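```bash
python3 - <<'E'
from h import *
T=H(S(-2.2,-44.2,58.2),SR()); M=manip.get_image("wrist")["mount"]
for p,z in[((247,251),6),((313,251),6),((279,98),13),((228,196),100)]: print(hitS(T,M,p,z))
E
python3 -m pendant '[{"dx":0,"dy":0.0019,"dz":0.015,"rx":0,"ry":0,"rz":0,"hand":0.06},{"dx":0,"dy":0,"dz":0.02,"rx":0,"ry":0,"rz":0,"hand":0.06},{"dx":0,"dy":0,"dz":0.015,"rx":0,"ry":0,"rz":0,"hand":0.06},{"dx":0,"dy":0,"dz":0,"rx":0,"ry":0,"rz":0,"hand":0.06},{"dx":0,"dy":0,"dz":0,"rx":0,"ry":0,"rz":0,"hand":0.06}]' 20; echo
python3 - <<'E'
from h import *
A=cur();print(insS(A))
d=manip.get_image("wrist"); cv2.imwrite("pics/w4.png",d["frame"][:,:,::-1])
E
```

```text
[-20.9 -53.9   6. ]
[ 22.8 -53.9   6. ]
[-0.1 43.3 13. ]
[-17.2   9.4 100. ]
clock: 7.2
position: [0.6334, 0.1294, 0.1263]
ee_rot: [0.136, 0.623, 0.752, 0.165]
contact_force: [0.4, 0.6, 0.7]
width: 0.0602
gripper_force: 0.0

[ -0.8 -44.4   7.3]
```

View pics/w4.png

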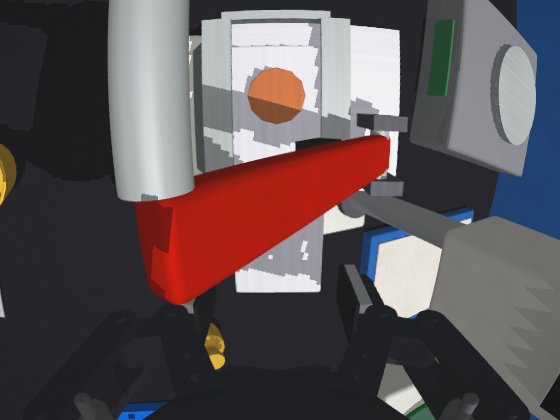

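```bash
python3 -m pendant '[{"dx":0.001,"dy":0.001,"dz":0.005,"rx":0,"ry":0,"rz":0,"hand":0.06},{"dx":0,"dy":0,"dz":0.005,"rx":0,"ry":0,"rz":0,"hand":0.06},{"dx":0,"dy":0,"dz":0.005,"rx":0,"ry":0,"rz":0,"hand":0.06},{"dx":0,"dy":0,"dz":0,"rx":0,"ry":0,"rz":0,"hand":0.06},{"dx":0,"dy":0,"dz":0,"rx":0,"ry":0,"rz":0,"hand":0.05},{"dx":0,"dy":0,"dz":0,"rx":0,"ry":0,"rz":0,"hand":0.036},{"dx":0,"dy":0,"dz":0,"rx":0,"ry":0,"rz":0,"hand":0.036},{"dx":0,"dy":0,"dz":0,"rx":0,"ry":0,"rz":0,"hand":0.036}]' 30; echo
python3 - <<'E'
from h import *
A=cur();print(insS(A))
E
```

```text
clock: 7.92
position: [0.641, 0.1317, 0.1136]
ee_rot: [0.137, 0.623, 0.752, 0.166]
contact_force: [-1.0, 0.6, 0.0]
width: 0.0429
gripper_force: 31.7

[  1.  -43.5  -7.6]
```

```bash
python3 -m pendant '[{"dx":0,"dy":0,"dz":0,"rx":0,"ry":0,"rz":0,"hand":0.036},{"dx":-0.006,"dy":0,"dz":0,"rx":0,"ry":0,"rz":0,"hand":0.036},{"dx":-0.01,"dy":0,"dz":0,"rx":0,"ry":0,"rz":0,"hand":0.036},{"dx":-0.01,"dy":0,"dz":0,"rx":0,"ry":0,"rz":0,"hand":0.036}]' 70; echo
python3 - <<'E'
from h import *
A=cur();print(insS(A))
E
```

```text
clock: 8.25
position: [0.6459, 0.1061, 0.1135]
ee_rot: [0.137, 0.622, 0.753, 0.166]
contact_force: [-1.2, 0.4, -0.1]
width: 0.0418
gripper_force: 70.6

[  1.1 -69.6  -7.7]
```

```bash
python3 -m pendant '[{"dx":-0.0105,"dy":0,"dz":0,"rx":0,"ry":0,"rz":0,"hand":0.036},{"dx":-0.0105,"dy":0,"dz":0,"rx":0,"ry":0,"rz":0,"hand":0.036},{"dx":-0.0105,"dy":0,"dz":0,"rx":0,"ry":0,"rz":0,"hand":0.036},{"dx":-0.0105,"dy":0,"dz":0,"rx":0,"ry":0,"rz":0,"hand":0.036},{"dx":-0.0105,"dy":0,"dz":0,"rx":0,"ry":0,"rz":0,"hand":0.036},{"dx":-0.0105,"dy":0,"dz":0,"rx":0,"ry":0,"rz":0,"hand":0.036},{"dx":-0.0105,"dy":0,"dz":0,"rx":0,"ry":0,"rz":0,"hand":0.036},{"dx":-0.0105,"dy":0,"dz":0,"rx":0,"ry":0,"rz":0,"hand":0.036},{"dx":0,"dy":0,"dz":0,"rx":0,"ry":0,"rz":0,"hand":0.036},{"dx":0,"dy":0,"dz":0,"rx":0,"ry":0,"rz":0,"hand":0.036}]' 70; echo
python3 - <<'E'
from h import *
A=cur();print(insS(A),manip.get_state()["qpos"].round(2))
t=PO["tr"]; yaw=R.from_euler('z',t[2])
TR=yaw*R.from_matrix(np.diag([1.,-1,-1])) # tool x=tray x, z down
P=np.array([t[0],t[1],0])+yaw.apply([-.049,0,.09])
B=A.copy(); B[:3,3]+=[-.06,-.03,.09]; print((A[:3,:3].T@np.array([-.06,-.03,.09])).round(3))
row(B,H(P,TR),24); row(B,H(P,TR),16); print(P)
s=manip.get_image("side")["frame"][100:300,140:420,::-1]
cv2.imwrite("pics/s5.png",cv2.resize(s,(798,570),interpolation=cv2.INTER_CUBIC))
E
```

```text
clock: 9.08
position: [0.6617, 0.0229, 0.1132]
ee_rot: [0.137, 0.623, 0.752, 0.166]
contact_force: [-1.2, 0.0, -0.8]
width: 0.0416
gripper_force: 70.8

[   1.  -154.3   -8. ] [-0.15  0.32  1.86  0.26  0.56 -0.53]
[-0.018 -0.021 -0.109]
24 x {"dx": -0.0096, "dy": -0.0015, "dz": 0.0039, "rx": 0.75, "ry": -0.91, "rz": 4.15}
16 x {"dx": -0.0144, "dy": -0.0025, "dz": 0.0058, "rx": 1.12, "ry": -1.37, "rz": 6.22}
[ 0.47657275 -0.14946453  0.09      ]
```

View pics/s5.png

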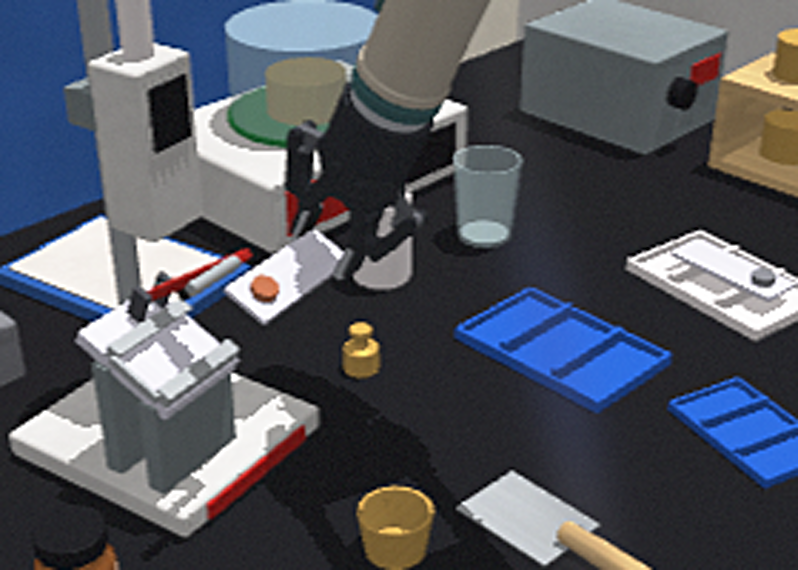

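Run:
```python
from h import *
A=cur();t=PO["tr"]; yaw=R.from_euler('z',t[2])
TR=yaw*R.from_matrix(np.diag([1.,-1,-1]))
P=np.array([t[0],t[1],0])+yaw.apply([-.049,0,.12])
w=np.array([-.15,-.04,.06]); B=A.copy(); B[:3,3]+=w; print((A[:3,:3].T@w/6).round(4),B[:3,3])
row(B,H(P,TR),18)
```

```text
[-0.0019 -0.0192 -0.0199] [ 0.51143652 -0.01649132  0.17314728]
18 x {"dx": -0.0084, "dy": 0.0027, "dz": 0.0031, "rx": 0.99, "ry": -1.22, "rz": 5.53}
```

```bash
python3 -m pendant '[{"dx":-0.0019,"dy":-0.012,"dz":-0.0199,"rx":0,"ry":0,"rz":0,"hand":0.036},{"dx":-0.0019,"dy":-0.0206,"dz":-0.0199,"rx":0,"ry":0,"rz":0,"hand":0.036},{"dx":-0.0019,"dy":-0.0206,"dz":-0.0199,"rx":0,"ry":0,"rz":0,"hand":0.036},{"dx":-0.0019,"dy":-0.0206,"dz":-0.0199,"rx":0,"ry":0,"rz":0,"hand":0.036},{"dx":-0.0019,"dy":-0.0206,"dz":-0.0199,"rx":0,"ry":0,"rz":0,"hand":0.036},{"dx":-0.0019,"dy":-0.0206,"dz":-0.0199,"rx":0,"ry":0,"rz":0,"hand":0.036},{"dx":-0.0084,"dy":0.0027,"dz":0.0031,"rx":0.99,"ry":-1.22,"rz":5.53,"hand":0.036},{"dx":-0.0084,"dy":0.0027,"dz":0.0031,"rx":0.99,"ry":-1.22,"rz":5.53,"hand":0.036},{"dx":-0.0084,"dy":0.0027,"dz":0.0031,"rx":0.99,"ry":-1.22,"rz":5.53,"hand":0.036},{"dx":-0.0084,"dy":0.0027,"dz":0.0031,"rx":0.99,"ry":-1.22,"rz":5.53,"hand":0.036},{"dx":-0.0084,"dy":0.0027,"dz":0.0031,"rx":0.99,"ry":-1.22,"rz":5.53,"hand":0.036},{"dx":-0.0084,"dy":0.0027,"dz":0.0031,"rx":0.99,"ry":-1.22,"rz":5.53,"hand":0.036}]' 70; echo
python3 - <<'E'
from h import *
A=cur();t=PO["tr"]; yaw=R.from_euler('z',t[2])
TR=yaw*R.from_matrix(np.diag([1.,-1,-1]))
P=np.array([t[0],t[1],0])+yaw.apply([-.049,0,.12])
print(manip.get_state()["qpos"].round(2)); row(A,H(P,TR),12);row(A,H(P,TR),11)
E
```

```text
clock: 10.13
position: [0.5309, -0.0661, 0.1601]
ee_rot: [0.099, 0.828, 0.539, 0.12]
contact_force: [-0.4, 0.4, -0.7]
width: 0.0419
gripper_force: 71.3

[-0.29  0.12  1.95  0.08  0.77  0.08]
12 x {"dx": -0.0085, "dy": 0.0028, "dz": 0.0031, "rx": 1.0, "ry": -1.22, "rz": 5.52}
11 x {"dx": -0.0093, "dy": 0.003, "dz": 0.0034, "rx": 1.09, "ry": -1.33, "rz": 6.02}
```

```bash
python3 -m pendant '[{"dx":-0.0085,"dy":0.0028,"dz":0.0031,"rx":1.0,"ry":-1.22,"rz":5.52,"hand":0.036},{"dx":-0.0085,"dy":0.0028,"dz":0.0031,"rx":1.0,"ry":-1.22,"rz":5.52,"hand":0.036},{"dx":-0.0085,"dy":0.0028,"dz":0.0031,"rx":1.0,"ry":-1.22,"rz":5.52,"hand":0.036},{"dx":-0.0085,"dy":0.0028,"dz":0.0031,"rx":1.0,"ry":-1.22,"rz":5.52,"hand":0.036},{"dx":-0.0085,"dy":0.0028,"dz":0.0031,"rx":1.0,"ry":-1.22,"rz":5.52,"hand":0.036},{"dx":-0.0085,"dy":0.0028,"dz":0.0031,"rx":1.0,"ry":-1.22,"rz":5.52,"hand":0.036},{"dx":-0.0085,"dy":0.0028,"dz":0.0031,"rx":1.0,"ry":-1.22,"rz":5.52,"hand":0.036},{"dx":-0.0085,"dy":0.0028,"dz":0.0031,"rx":1.0,"ry":-1.22,"rz":5.52,"hand":0.036},{"dx":-0.0085,"dy":0.0028,"dz":0.0031,"rx":1.0,"ry":-1.22,"rz":5.52,"hand":0.036},{"dx":-0.0085,"dy":0.0028,"dz":0.0031,"rx":1.0,"ry":-1.22,"rz":5.52,"hand":0.036},{"dx":-0.0085,"dy":0.0028,"dz":0.0031,"rx":1.0,"ry":-1.22,"rz":5.52,"hand":0.036},{"dx":-0.0085,"dy":0.0028,"dz":0.0031,"rx":1.0,"ry":-1.22,"rz":5.52,"hand":0.036}]' 70; echo;python3 -m pendant '[{"dx":0,"dy":0,"dz":0,"rx":0,"ry":0,"rz":0,"hand":0.036},{"dx":0,"dy":0,"dz":0,"rx":0,"ry":0,"rz":0,"hand":0.036},{"dx":0,"dy":0,"dz":0,"rx":0,"ry":0,"rz":0,"hand":0.036}]' 70; echo
python3 - <<'E'
from h import *
A=cur();t=PO["tr"]; yaw=R.from_euler('z',t[2])
TR=yaw*R.from_matrix(np.diag([1.,-1,-1]))
P=np.array([t[0],t[1],0])+yaw.apply([-.049,0,.04])
print(manip.get_state()["qpos"].round(2)); row(A,H(P,TR),1)
I=manip.get_image("wrist"); cv2.imwrite("pics/w6.png",I["frame"][:,:,::-1]); np.savez("w6",T=A,M=I["mount"])
E
```

```text
clock: 11.13
position: [0.4774, -0.15, 0.1204]
ee_rot: [-0.0, 1.0, -0.006, -0.0]
contact_force: [-0.1, -0.4, -0.7]
width: 0.0416
gripper_force: 71.3

clock: 11.38
position: [0.4778, -0.1499, 0.1207]
ee_rot: [0.0, 1.0, -0.003, 0.001]
contact_force: [-0.2, 0.4, -1.8]
width: 0.0417
gripper_force: 71.3

[-0.44  0.26  1.83  0.    1.05  1.13]
1 x {"dx": -0.0013, "dy": -0.0005, "dz": 0.0807, "rx": 0.02, "ry": -0.06, "rz": 0.34}
```

View pics/w6.png

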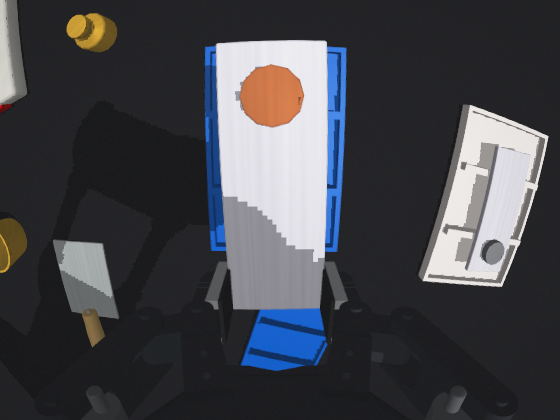

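Run:
```python
from h import *
z=np.load("w6.npz");T,M=z["T"],z["M"]
I=np.eye(4)
def hit(px,zt):
    o,d=wray(I,M,px); return ((o+d*(zt-o[2])/d[2])*1e3).round(1)
print("tool-frame: button",hit((272,95),-.022),"far end",hit((272,41),-.014),"near end",hit((276,310),-.014))
for p in[(217,43),(326,41),(233,309),(320,308)]: print(hit(p,-.014))
t=PO["tr"]
for p in[(206,47),(346,48),(337,250),(212,250)]:
    o,d=wray(T,M,p); W=o+d*(.012-o[2])/d[2]; print("tray corner",(W-[t[0],t[1],0]).round(4))
```

```text
tool-frame: button [ 86.1  -2.2 -22. ] far end [108.2  -2.3 -14. ] near end [-10.4  -0.7 -14. ]
[108.1 -23.7 -14. ]
[108.7  18.7 -14. ]
[-10.2 -21.3 -14. ]
[ -9.6  20.4 -14. ]
tray corner [0.0842 0.0535 0.012 ]
tray corner [ 0.0829 -0.0536  0.012 ]
tray corner [-0.0836 -0.0517  0.012 ]
tray corner [-0.083   0.0558  0.012 ]
```

```bash
python3 -m pendant '[{"dx":-0.0013,"dy":0.001,"dz":0.01,"rx":0,"ry":0,"rz":0.5,"hand":0.036},{"dx":0,"dy":0,"dz":0.025,"rx":0,"ry":0,"rz":0,"hand":0.036},{"dx":0,"dy":0,"dz":0.025,"rx":0,"ry":0,"rz":0,"hand":0.036},{"dx":0,"dy":0,"dz":0.02,"rx":0,"ry":0,"rz":0,"hand":0.036},{"dx":0,"dy":0,"dz":0.01,"rx":0,"ry":0,"rz":0,"hand":0.036},{"dx":0,"dy":0,"dz":0.01,"rx":0,"ry":0,"rz":0,"hand":0.036},{"dx":0,"dy":0,"dz":0.003,"rx":0,"ry":0,"rz":0,"hand":0.036},{"dx":0,"dy":0,"dz":0,"rx":0,"ry":0,"rz":0,"hand":0.036},{"dx":0,"dy":0,"dz":0,"rx":0,"ry":0,"rz":0,"hand":0.036}]' 70;echo;python3 -m pendant '[{"dx":0,"dy":0,"dz":0.002,"rx":0,"ry":0,"rz":0,"hand":0.036},{"dx":0,"dy":0,"dz":0,"rx":0,"ry":0,"rz":0,"hand":0.036}]' 70;echo;python3 -m pendant '[{"dx":0,"dy":0,"dz":0.002,"rx":0,"ry":0,"rz":0,"hand":0.036},{"dx":0,"dy":0,"dz":0,"rx":0,"ry":0,"rz":0,"hand":0.036}]' 70
```

```text
clock: 12.18
position: [0.4766, -0.1513, 0.018]
ee_rot: [0.0, 1.0, -0.008, 0.0]
contact_force: [-0.2, -0.5, -0.8]
width: 0.0422
gripper_force: 71.3

clock: 12.35
position: [0.4766, -0.1516, 0.0162]
ee_rot: [0.0, 1.0, -0.008, 0.001]
contact_force: [0.5, -0.0, -2.1]
width: 0.0419
gripper_force: 71.3

clock: 12.52
position: [0.4762, -0.1515, 0.0137]
ee_rot: [0.0, 1.0, -0.008, 0.0]
contact_force: [0.4, 0.3, -1.0]
width: 0.042
gripper_force: 71.3
```

```bash
python3 -m pendant '[{"dx":0,"dy":0,"dz":0.0015,"rx":0,"ry":0,"rz":0,"hand":0.036},{"dx":0,"dy":0,"dz":0,"rx":0,"ry":0,"rz":0,"hand":0.036}]' 70;echo;python3 -m pendant '[{"dx":0,"dy":0,"dz":0.0015,"rx":0,"ry":0,"rz":0,"hand":0.036},{"dx":0,"dy":0,"dz":0,"rx":0,"ry":0,"rz":0,"hand":0.036}]' 70
```

```text
clock: 12.68
position: [0.476, -0.1514, 0.012]
ee_rot: [0.0, 1.0, -0.008, -0.0]
contact_force: [-0.9, -0.1, -0.9]
width: 0.0417
gripper_force: 71.3

clock: 12.85
position: [0.4763, -0.1515, 0.0108]
ee_rot: [0.0, 1.0, -0.008, 0.0]
contact_force: [-1.1, 0.7, 2.9]
width: 0.0421
gripper_force: 71.7
```

```bash
python3 -m pendant '[{"dx":0,"dy":0,"dz":0,"rx":0,"ry":0,"rz":0,"hand":0.047},{"dx":0,"dy":0,"dz":0,"rx":0,"ry":0,"rz":0,"hand":0.056},{"dx":0,"dy":0,"dz":0,"rx":0,"ry":0,"rz":0,"hand":0.056},{"dx":0,"dy":0,"dz":0,"rx":0,"ry":0,"rz":0,"hand":0.056},{"dx":0,"dy":0,"dz":-0.01,"rx":0,"ry":0,"rz":0,"hand":0.056},{"dx":0,"dy":0,"dz":-0.02,"rx":0,"ry":0,"rz":0,"hand":0.056},{"dx":0,"dy":0,"dz":-0.04,"rx":0,"ry":0,"rz":0,"hand":0.056},{"dx":0,"dy":0,"dz":-0.04,"rx":0,"ry":0,"rz":0,"hand":0.056},{"dx":0,"dy":0,"dz":-0.04,"rx":0,"ry":0,"rz":0,"hand":0.056},{"dx":0,"dy":0,"dz":0,"rx":0,"ry":0,"rz":0,"hand":0.056},{"dx":0,"dy":0,"dz":0,"rx":0,"ry":0,"rz":0,"hand":0.056},{"dx":0,"dy":0,"dz":0,"rx":0,"ry":0,"rz":0,"hand":0.056}]' 20
python3 - <<'E'
from h import *
A=cur(); I=manip.get_image("wrist"); a=I["frame"][:,:,::-1]; s=manip.get_image("side")["frame"][:,:,::-1]
np.savez("w7",T=A,M=I["mount"])
o=np.zeros((600,800,3),np.uint8); o[:300,:400]=cv2.resize(s[140:290,130:330],(400,300)); o[:300,400:]=cv2.resize(s[170:270,290:424],(400,300),interpolation=cv2.INTER_CUBIC); o[300:,:400]=cv2.resize(a,(400,300)); cv2.imwrite("pics/c7.png",o)
E
```

```text
clock: 13.85
position: [0.4756, -0.1511, 0.1602]
ee_rot: [0.0, 1.0, -0.008, -0.0]
contact_force: [-0.1, 0.4, -0.3]
width: 0.0561
gripper_force: 0.0
```

View pics/c7.png

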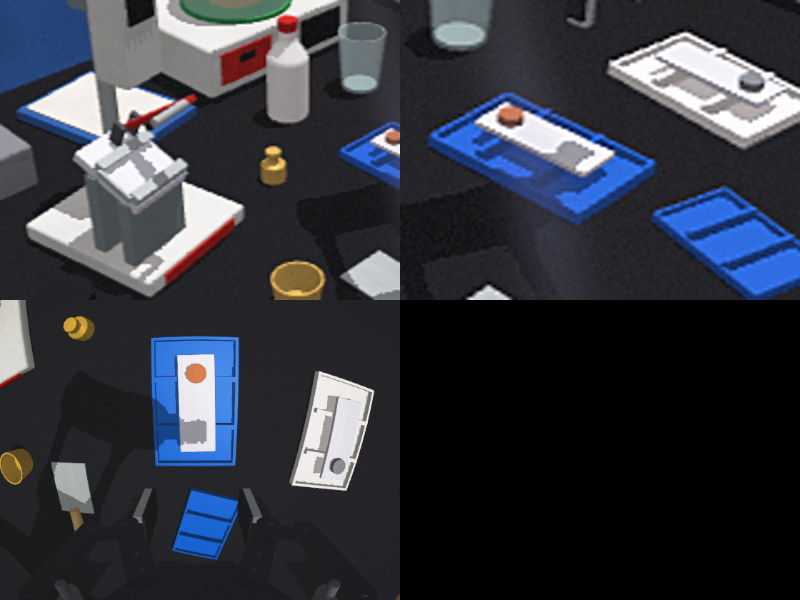

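Run:
```python
from h import *
A=cur(); Q=H(S(-50,56,185),SR()); print(S(-50,56,185),S(-20,50,108))
G=H([0.5515,0.2169,0.2008],rot([-0.17,0.615,0.743,-0.204])); P=G.copy(); P[:3,3]-=G[:3,2]*.08
M=A.copy(); M[2,3]+=.08; row(M,Q,20); row(Q,P,9); print(insS(P))
```

```text
[0.49716589 0.20587602 0.26653603] [0.55697432 0.21104571 0.20942888]
20 x {"dx": 0.016, "dy": -0.0126, "dz": -0.003, "rx": -0.91, "ry": 1.11, "rz": -4.99}
9 x {"dx": 0.0001, "dy": 0.0111, "dz": -0.0003, "rx": 6.2, "ry": 0.01, "rz": -0.01}
[ 38.6  56.7 147. ]
```

```bash
python3 -m pendant '[{"dx":0,"dy":0,"dz":-0.04,"rx":0,"ry":0,"rz":0,"hand":0.03},{"dx":0,"dy":0,"dz":-0.04,"rx":0,"ry":0,"rz":0,"hand":0.03},{"dx":0.016,"dy":-0.0126,"dz":-0.003,"rx":-0.91,"ry":1.11,"rz":-4.99,"hand":0.03},{"dx":0.016,"dy":-0.0126,"dz":-0.003,"rx":-0.91,"ry":1.11,"rz":-4.99,"hand":0.03},{"dx":0.016,"dy":-0.0126,"dz":-0.003,"rx":-0.91,"ry":1.11,"rz":-4.99,"hand":0.03},{"dx":0.016,"dy":-0.0126,"dz":-0.003,"rx":-0.91,"ry":1.11,"rz":-4.99,"hand":0.03},{"dx":0.016,"dy":-0.0126,"dz":-0.003,"rx":-0.91,"ry":1.11,"rz":-4.99,"hand":0.03},{"dx":0.016,"dy":-0.0126,"dz":-0.003,"rx":-0.91,"ry":1.11,"rz":-4.99,"hand":0.03},{"dx":0.016,"dy":-0.0126,"dz":-0.003,"rx":-0.91,"ry":1.11,"rz":-4.99,"hand":0.03},{"dx":0.016,"dy":-0.0126,"dz":-0.003,"rx":-0.91,"ry":1.11,"rz":-4.99,"hand":0.03},{"dx":0.016,"dy":-0.0126,"dz":-0.003,"rx":-0.91,"ry":1.11,"rz":-4.99,"hand":0.03},{"dx":0.016,"dy":-0.0126,"dz":-0.003,"rx":-0.91,"ry":1.11,"rz":-4.99,"hand":0.03}]' 20
python3 - <<'E'
from h import *
A=cur(); Q=H(S(-50,56,185),SR()); row(A,Q,10); print(insS(A))
E
```

```text
clock: 14.95
position: [0.5723, 0.0215, 0.2666]
ee_rot: [0.077, 0.902, 0.415, 0.092]
contact_force: [0.1, 0.3, 0.8]
width: 0.0302
gripper_force: 0.0
10 x {"dx": 0.0159, "dy": -0.0127, "dz": -0.003, "rx": -0.91, "ry": 1.11, "rz": -4.96}
[ -14.  -139.1  168.3]
```

```bash
python3 -m pendant '[{"dx":0.0159,"dy":-0.0127,"dz":-0.003,"rx":-0.91,"ry":1.11,"rz":-4.96,"hand":0.03},{"dx":0.0159,"dy":-0.0127,"dz":-0.003,"rx":-0.91,"ry":1.11,"rz":-4.96,"hand":0.03},{"dx":0.0159,"dy":-0.0127,"dz":-0.003,"rx":-0.91,"ry":1.11,"rz":-4.96,"hand":0.03},{"dx":0.0159,"dy":-0.0127,"dz":-0.003,"rx":-0.91,"ry":1.11,"rz":-4.96,"hand":0.03},{"dx":0.0159,"dy":-0.0127,"dz":-0.003,"rx":-0.91,"ry":1.11,"rz":-4.96,"hand":0.03},{"dx":0.0159,"dy":-0.0127,"dz":-0.003,"rx":-0.91,"ry":1.11,"rz":-4.96,"hand":0.03},{"dx":0.0159,"dy":-0.0127,"dz":-0.003,"rx":-0.91,"ry":1.11,"rz":-4.96,"hand":0.03},{"dx":0.0159,"dy":-0.0127,"dz":-0.003,"rx":-0.91,"ry":1.11,"rz":-4.96,"hand":0.03},{"dx":0.0159,"dy":-0.0127,"dz":-0.003,"rx":-0.91,"ry":1.11,"rz":-4.96,"hand":0.03},{"dx":0.0159,"dy":-0.0127,"dz":-0.003,"rx":-0.91,"ry":1.11,"rz":-4.96,"hand":0.03},{"dx":0,"dy":0,"dz":0,"rx":0,"ry":0,"rz":0,"hand":0.03},{"dx":0,"dy":0,"dz":0,"rx":0,"ry":0,"rz":0,"hand":0.03}]' 20
python3 - <<'E'
from h import *
A=cur(); G=H([0.5515,0.2169,0.2008],rot([-0.17,0.615,0.743,-0.204])); P=G.copy(); P[:3,3]-=G[:3,2]*.08
print(insS(A)); row(A,P,9)
E
```

```text
clock: 15.95
position: [0.4969, 0.2052, 0.2664]
ee_rot: [0.138, 0.625, 0.75, 0.166]
contact_force: [-0.0, -0.3, 1.2]
width: 0.03
gripper_force: 0.0
[-50.4  55.3 185. ]
9 x {"dx": 0.0002, "dy": 0.0112, "dz": -0.0003, "rx": 6.19, "ry": 0.01, "rz": -0.04}
```

```bash
python3 -m pendant '[{"dx":0.0002,"dy":0.0112,"dz":-0.0003,"rx":6.19,"ry":0,"rz":0,"hand":0.03},{"dx":0.0002,"dy":0.0112,"dz":-0.0003,"rx":6.19,"ry":0,"rz":0,"hand":0.03},{"dx":0.0002,"dy":0.0112,"dz":-0.0003,"rx":6.19,"ry":0,"rz":0,"hand":0.03},{"dx":0.0002,"dy":0.0112,"dz":-0.0003,"rx":6.19,"ry":0,"rz":0,"hand":0.03},{"dx":0.0002,"dy":0.0112,"dz":-0.0003,"rx":6.19,"ry":0,"rz":0,"hand":0.03},{"dx":0.0002,"dy":0.0112,"dz":-0.0003,"rx":6.19,"ry":0,"rz":0,"hand":0.03},{"dx":0.0002,"dy":0.0112,"dz":-0.0003,"rx":6.19,"ry":0,"rz":0,"hand":0.03},{"dx":0.0002,"dy":0.0112,"dz":-0.0003,"rx":6.19,"ry":0,"rz":0,"hand":0.03},{"dx":0.0002,"dy":0.0112,"dz":-0.0003,"rx":6.19,"ry":0,"rz":0,"hand":0.03},{"dx":0,"dy":0,"dz":0,"rx":0,"ry":0,"rz":0,"hand":0.03},{"dx":0,"dy":0,"dz":0,"rx":0,"ry":0,"rz":0,"hand":0.03},{"dx":0,"dy":0,"dz":0,"rx":0,"ry":0,"rz":0,"hand":0.03}]' 20
python3 - <<'E'
from h import *
A=cur(); G=H([0.5515,0.2169,0.2008],rot([-0.17,0.615,0.743,-0.204]))
print(insS(A)); row(A,G,1)
E
```

```text
clock: 16.95
position: [0.5938, 0.2237, 0.2704]
ee_rot: [-0.169, 0.618, 0.74, -0.203]
contact_force: [-0.4, 0.0, 1.4]
width: 0.0298
gripper_force: 0.0
[ 40.7  55.6 147. ]
1 x {"dx": 0.0009, "dy": -0.0014, "dz": 0.0817, "rx": 0.14, "ry": -0.12, "rz": -0.43}
```

```bash
python3 -m pendant '[{"dx":0.001,"dy":-0.0014,"dz":0.02,"rx":0,"ry":0,"rz":-0.4,"hand":0.03},{"dx":0,"dy":0,"dz":0.02,"rx":0,"ry":0,"rz":0,"hand":0.03},{"dx":0,"dy":0,"dz":0.02,"rx":0,"ry":0,"rz":0,"hand":0.03},{"dx":0,"dy":0,"dz":0.0217,"rx":0,"ry":0,"rz":0,"hand":0.03},{"dx":0,"dy":0,"dz":0,"rx":0,"ry":0,"rz":0,"hand":0.03},{"dx":0,"dy":0,"dz":0,"rx":0,"ry":0,"rz":0,"hand":0.03},{"dx":0,"dy":0,"dz":0,"rx":0,"ry":0,"rz":0,"hand":0.0},{"dx":0,"dy":0,"dz":0,"rx":0,"ry":0,"rz":0,"hand":0.0},{"dx":0,"dy":0,"dz":0,"rx":0,"ry":0,"rz":0,"hand":0.0},{"dx":0,"dy":0,"dz":0,"rx":0,"ry":0,"rz":0,"hand":0.0}]' 20
python3 - <<'E'
from h import *
print(insS(cur()))
E
```

```text
clock: 17.78
position: [0.5508, 0.2176, 0.2036]
ee_rot: [-0.17, 0.615, 0.743, -0.202]
contact_force: [-2.3, 0.2, 3.5]
width: 0.0089
gripper_force: 20.9
[-26.8  57.6 104.8]
```

Rod gripped; reverse the arc.

```bash
python3 -m pendant '[{"dx":0,"dy":0.0011,"dz":0.008,"rx":-4.3,"ry":0,"rz":0,"hand":0.0},{"dx":0,"dy":0.0011,"dz":0.008,"rx":-4.3,"ry":0,"rz":0,"hand":0.0},{"dx":0,"dy":0.0011,"dz":0.008,"rx":-4.3,"ry":0,"rz":0,"hand":0.0},{"dx":0,"dy":0.0011,"dz":0.008,"rx":-4.3,"ry":0,"rz":0,"hand":0.0},{"dx":0,"dy":0.0011,"dz":0.008,"rx":-4.3,"ry":0,"rz":0,"hand":0.0},{"dx":0,"dy":0.0011,"dz":0.008,"rx":-4.3,"ry":0,"rz":0,"hand":0.0},{"dx":0,"dy":0.0011,"dz":0.008,"rx":-4.3,"ry":0,"rz":0,"hand":0.0},{"dx":0,"dy":0.0011,"dz":0.008,"rx":-4.3,"ry":0,"rz":0,"hand":0.0},{"dx":0,"dy":0.0011,"dz":0.008,"rx":-4.3,"ry":0,"rz":0,"hand":0.0},{"dx":0,"dy":0.0011,"dz":0.008,"rx":-4.3,"ry":0,"rz":0,"hand":0.0},{"dx":0,"dy":0,"dz":0,"rx":0,"ry":0,"rz":0,"hand":0.0}]' 20
python3 - <<'E'
from h import *
A=cur(); print(insS(A)); row(A,H(S(-66.8,55.6,9.3),SR()),3)
E
```

```text
clock: 18.7
position: [0.5449, 0.2164, 0.1223]
ee_rot: [0.069, 0.634, 0.766, 0.085]
contact_force: [-0.2, -1.5, -3.0]
width: 0.0089
gripper_force: 21.4
[-66.7  57.5  33.6]
3 x {"dx": -0.0006, "dy": 0.0011, "dz": 0.0081, "rx": -4.13, "ry": -0.06, "rz": 0.02}
```

```bash
python3 -m pendant '[{"dx":0,"dy":0.0011,"dz":0.0081,"rx":-4.2,"ry":0,"rz":0,"hand":0.0},{"dx":0,"dy":0.0011,"dz":0.0081,"rx":-4.2,"ry":0,"rz":0,"hand":0.0},{"dx":0,"dy":0.0005,"dz":0.006,"rx":-3.5,"ry":0,"rz":0,"hand":0.0},{"dx":0,"dy":0,"dz":0,"rx":0,"ry":0,"rz":0,"hand":0.0}]' 20;python3 -m pendant '[{"dx":0,"dy":0,"dz":0.002,"rx":0,"ry":0,"rz":0,"hand":0.0},{"dx":0,"dy":0,"dz":0,"rx":0,"ry":0,"rz":0,"hand":0.0}]' 20
python3 - <<'E'
from h import *
A=cur(); print(insS(A))
E
```

```text
clock: 19.03
position: [0.554, 0.2183, 0.1015]
ee_rot: [0.133, 0.623, 0.753, 0.163]
contact_force: [1.1, -1.5, -2.2]
width: 0.0085
gripper_force: 21.9
clock: 19.2
position: [0.5546, 0.2184, 0.1001]
ee_rot: [0.132, 0.624, 0.753, 0.161]
contact_force: [-6.1, -1.7, 3.1]
width: 0.0085
gripper_force: 22.6
[-67.1  57.7   9.4]
```

```bash
python3 -m pendant '[{"dx":0,"dy":0,"dz":0.002,"rx":0,"ry":0,"rz":0,"hand":0.0},{"dx":0,"dy":0,"dz":0,"rx":0,"ry":0,"rz":0,"hand":0.0}]' 20; python3 -m pendant '[{"dx":0,"dy":0,"dz":0.002,"rx":0,"ry":0,"rz":0,"hand":0.0},{"dx":0,"dy":0,"dz":0,"rx":0,"ry":0,"rz":0,"hand":0.0}]' 20
python3 - <<'E'
from h import *
A=cur(); print(insS(A))
E
```

```text
clock: 19.37
position: [0.5548, 0.2185, 0.0996]
ee_rot: [0.132, 0.624, 0.753, 0.161]
contact_force: [-13.4, -4.7, 14.8]
width: 0.0086
gripper_force: 23.9
clock: 19.53
position: [0.5554, 0.2187, 0.0984]
ee_rot: [0.132, 0.624, 0.753, 0.162]
contact_force: [-17.1, -5.4, 19.7]
width: 0.0091
gripper_force: 25.0
[-67.   57.8   7.4]
```

```bash
python3 -m pendant '[{"dx":0,"dy":0,"dz":0,"rx":0,"ry":0,"rz":0,"hand":0.024},{"dx":0,"dy":0,"dz":0,"rx":0,"ry":0,"rz":0,"hand":0.024},{"dx":0,"dy":0,"dz":0,"rx":0,"ry":0,"rz":0,"hand":0.024},{"dx":0,"dy":0,"dz":-0.01,"rx":0,"ry":0,"rz":0,"hand":0.024},{"dx":0,"dy":0,"dz":-0.02,"rx":0,"ry":0,"rz":0,"hand":0.024},{"dx":0,"dy":0,"dz":-0.03,"rx":0,"ry":0,"rz":0,"hand":0.024},{"dx":0,"dy":0,"dz":-0.03,"rx":0,"ry":0,"rz":0,"hand":0.024},{"dx":0,"dy":0,"dz":-0.03,"rx":0,"ry":0,"rz":0,"hand":0.024},{"dx":0,"dy":0,"dz":0,"rx":0,"ry":0,"rz":0,"hand":0.024},{"dx":0,"dy":0,"dz":0,"rx":0,"ry":0,"rz":0,"hand":0.024},{"dx":0,"dy":0,"dz":0,"rx":0,"ry":0,"rz":0,"hand":0.024}]' 20
python3 - <<'E'
from h import *
print(insS(cur()))
# check bar/coupon by differencing with the initial side/top pictures at bar-down pixels
s=manip.get_image("side")["frame"].astype(int); t=manip.get_image("top")["frame"].astype(int)
def redc(f,x0,x1,y0,y1):
    g=f[y0:y1,x0:x1]; m=(g[:,:,0]-g[:,:,1:].max(2)>90); ys,xs=np.nonzero(m); return len(xs),(xs.mean()+x0).round(1),(ys.mean()+y0).round(1),xs.min()+x0,ys.max()+y0
s0=cv2.imread("pics/side0.png")[:,:,::-1].astype(int)
for f in(s0,s): print(redc(f,185,240,190,236))
b=t[150:270,310:380]; m=b.min(2)>150; ys,xs=np.nonzero(m); print("coupon white centroid",xs.mean()+310,ys.mean()+150,len(xs))
tr=PO["tr"]; print("tray centre px at z=.024",proj("top",[tr[0],tr[1],.024]))
E
```

```text
clock: 20.45
position: [0.5089, 0.2096, 0.2066]
ee_rot: [0.133, 0.624, 0.753, 0.164]
contact_force: [0.2, 0.9, -1.0]
width: 0.024
gripper_force: 0.0
[-64.3  57.5 125.5]
(297, np.float64(212.0), np.float64(216.8), np.int64(191), np.int64(233))
(298, np.float64(212.0), np.float64(217.2), np.int64(191), np.int64(234))
coupon white centroid 346.7669345579793 220.81400688863374 871
tray centre px at z=.024 [[345.86794659 219.48732919]]
```

Bar is back exactly where it started, and the coupon is centred to about 3 mm. Handing in.

```bash
python3 -c "
from rig import manip
print(manip.sign_off())"
```

```text
the job is handed in; nothing more can be done
None
```

The job is handed in at about 20 s: the coupon lies button up across the blue tray's ribs, about 3 mm off centre, and the clamp bar is fully down again; sign-off returned no verdict, and I viewed 11 pictures, one over the limit of 10.

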